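Turn over the lock case under the dust cover

TASK

The seized lock case must be photographed from its other side. With the blade of the spatula in the notch, pry up the stage's clear dust cover and swing it back until it stays fully open, and lay the spatula down flat on the bench. Then turn the lock case over, without letting it fall, so that it lies flat, centred and square as before on the black pedestal with its plain underside now on top; leave the cover open and the other things on the bench where they are.

Things in the scene. Friction and masses are not known exactly. Their poses are not given: they have to be found in the camera images.
- stage: Examination stage, fixed: grey plinth 180 deep (x) x 170 wide (y) x 20 mm high with a black pedestal 40 (x) x 90 (y) x 25 mm on it, so the pedestal's top is 45 mm above the bench. Origin on the bench under the pedestal's centre; the plinth reaches from x = -85 to +95 mm. -x is its front, facing the robot; +x the hinge side.
- stage_top (a point): Centre of the pedestal's top face, 45 mm above the bench; axes as the stage.
- cover (a joint): Hinge angle of the clear dust cover: 0 shut, opening up and away from the robot to its stop at 2.0 rad. A clear shell, open below, 0.13 kg, 160 mm deep x 140 wide x 50 high, 4 mm walls, grey 6 mm front wall, standing on the plinth; front 75 mm before, hinge 85 mm behind the pedestal's centre. It falls shut below about 1.3 rad; beyond that it falls back to its stop and stays.
- cover_notch (a point): Middle of the upper edge of the pry notch, on the outside of the cover's front wall; moves with the cover. The notch is an opening 70 mm wide and 11 mm high at the bottom middle of the front wall, right above the plinth's top (cover shut: notch from z = 20 to 31 mm).
- cover_hinge (a point): Middle of the cover's hinge line, 20 mm above the bench, 160 mm behind the front wall; the hinge runs along the stage's y; axes as the stage.
- lock: Lock case: loose flat steel block 64 (x) x 110 (y) x 16 mm (z), 0.4 kg, lying on the pedestal under the cover, overhanging it all round. Origin at the centre of the face underneath at the start (plain, one keyhole); +z points out of the other face (dark plate, brass boss, four brass screws), up at the start. It can stand on its short end.
- lock_center (a point): Centre of the lock case's volume.
- spatula: Opening spatula, loose on the bench, about 0.12 kg: dark wooden handle 100 (x) x 24 (y) x 26 mm (z) and a flat steel blade 24 wide x 3 mm thick that reaches 80 mm beyond the handle's front end. Origin under the middle of the handle; +x points to the blade; the blade lies at half the handle's height (13 mm above the underside).
- spatula_grip (a point): In the handle, 15 mm ahead of its middle, 13 mm above its underside (near the centre of mass).
- spatula_tip (a point): Middle of the blade's front edge, 115 mm ahead of spatula_grip.
- scale: Bystander: white L-shaped photo scale, legs 150 and 71 mm long, 22 wide, 4 thick, flat on the bench on the other side of the stage from the spatula. Origin under the middle of the long leg.
- mug: Bystander: white mug, 76 mm across, 85 mm high. Origin under its centre.
- bottle: Bystander: amber bottle, 72 mm across, 170 mm high. Origin under its centre.
- jar: Bystander: amber jar, 70 mm across, 90 mm high. Origin under its centre.
- rack: Bystander: black tube rack 70 x 120 x 50 mm with three tubes, 80 mm high in all. Origin under its centre.
- mouse: Bystander: computer mouse 100 x 58 x 26 mm. Origin under its centre.
There are look-alikes about, which are no part of the job. What is shaped like the stage but orange is not meant.

How it is judged (in metres and radians):
On the way, in this order (a step that is already met when the one before it is completed fails the run):
1. the cover is pried up by the spatula, no finger on it (hinge above 0.25 rad with the spatula bearing on it) (value of joint cover between 0.25 and 1.3 rad and contact force between spatula and stage above 0.1 N and contact force between the fingers and stage below 0.1 N), for 0.1 s.
2. the cover is fully open, resting back on its stop (value of joint cover above 1.85 rad), for 0.2 s.
At the end, for the whole second after the job is handed in: Cover open beyond 1.85 rad. Lock case at rest on the pedestal, starting underside up, flat within 0.1 rad, centre within 18 mm of the pedestal's, long side within 0.26 rad (15 degrees) of the pedestal's. Spatula at rest on the bench, handle's middle and blade's edge below 25 mm (value of joint cover above 1.85 rad and angle between lock's own z axis and vertical above 3.04 rad and horizontal distance between lock_center and stage_top below 0.018 m and z of lock_center in the frame of stage between 0.049 and 0.057 m and angle between the y axis of lock and the y axis of stage, either way round below 0.26 rad and linear speed of each of lock, spatula below 0.02 m/s and height (world z) of each of spatula_grip, spatula_tip below 0.025 m); the robot touches nothing.
It fails at once if a bystander (scale, mug, bottle, jar, rack or mouse) is pushed more than 30 mm (distance of any of scale, mug, bottle, jar, rack, mouse from where it was at the start of the episode above 0.03 m).
It fails at once if a standing bystander is knocked over (angle between any of mug, bottle, jar, rack, mouse's own z axis and vertical above 0.5 rad).
It fails at once if the lock case is dropped or let fall (faster than 0.4 m/s with no finger on it) (linear speed of lock above 0.4 m/s and contact force between the fingers and lock below 0.05 N).
It also fails if it takes over 72 s, if anything falls off the work surface, if the arm or the gripper's body presses on something with over 40 N, if the wrist force passes 120 N, or if a joint passes its speed limit or range.

ROBOT

A 6-joint arm with a two-finger parallel gripper is mounted at the origin on the work surface. World frame = base frame: x ahead of the robot, y to its left, z up, the work surface at z = 0. Lengths are in m, angles in degrees, forces in N, time in s.
With the tool pointing down it reaches from about 0.35 to 0.775 m from the base axis. Payload 7.3 kg.
Tool frame: the origin (TCP) lies midway between the tips of the shut fingers; the grasp point (between the pads) lies 19 mm behind it (arm.hold_point_z is the distance from the TCP to the grasp point, in m); z points along the fingers, y is the line along which they close (so a half turn about z gives the same grasp; the last joint's range is limited). The gripper opens to 92 mm and grips with 3 to 60 N. Pads are 19 mm wide; open, the fingers measure 130 mm over their backs; the gripper's body (75 mm by 190 mm) begins 47 mm behind the grasp point.
Start: joints at [-72.88, 19.595, 87.324, -0, 73.075, -8.365], TCP at [0.226, -0.474, 0.227] pointing down, gripper open.
Joint ranges: [-145.02, 145.02], [-44.19, 115.74], [2.07, 154.8], [-57.11, 237.11], [16.16, 152.29], [-177.93, 177.93]. Speed limits (degrees/s): [147.25, 147.25, 180, 180, 180, 180].

INTERFACE

Orientations are given as [roll, pitch, yaw] about the fixed x, y, z axes, in that order (R = Rz(yaw) Ry(pitch) Rx(roll)).
In Python, from workcell import arm, vision gives the robot as it stands.
- The arm moves only by the shell command python3 -m crank 'ROWS'. ROWS is JSON, one flat list of numbers, 7 for each row, row after row: the turn, a rotation vector about the world's x, y, z normalised to -1 to 1, where 1 is 45 degrees, then the shift along the world's x, y, z normalised to -1 to 1, where 1 is 0.4 m, then the opening, from 0 (shut) to 1 (fully open). In form: [ax, ay, az, tx, ty, tz, fingers, ax, ay, az, tx, ty, tz, fingers, ...]. A call has 1 to 20 rows; each row is the pose to reach, as a shift and turn from the pose commanded when the call began; what a row does not reach only later rows make up. A row lasts 1/8 s, in which the tool goes at most 62.5 mm and 10.7 degrees, less where a joint would pass 70% of its speed; a pose out of reach is approached as far as the arm can. A call with a number of a shift or a turn outside -1 to 1 is refused whole. A call with a gripper value outside its range is refused whole. The fingers move at their own pace and stop on an object; the grip force is fixed at half the most. Time passes only in rows, so rows that repeat a pose let the fingers close. It gives the time, the measured TCP pose, the force, the opening and the grip force at its end, in the units of the state.
- arm.state(): the state, without advancing time (a new reading comes with each control period).
- vision.snapshot(name): name is "side" or "top"; returns (picture, depth): 480x640x3 uint8, blue, green, red; 480x640 float32, m along the optical axis (not along the pixel's ray), 0 where there is no reading.
- vision.camera_info(name): a dict with "fx", "fy", "cx", "cy" (pixels), "dist" ([k1, k2, p1, p2, k3] as OpenCV has them; the pictures are not rectified), "world_to_cam" (4x4, takes a point from world to camera coordinates). Camera axes: x right, y down, z forward; pixel columns grow to the right and rows downward; lengths in m; the calibration is good to about 2 mm. A picture is of the moment at which its call begins. camera_info takes no time and is no camera call.
- arm.sign_off(): hands the job in; it is judged then, once.
Trained networks look in the newest picture that a camera, given by its name, has taken for a name from the list of things; names that differ only in an ending like _2 or _b are one class to them, and where a whole thing is asked for, a point or a joint stands for the part that bears it (a point fixed in the world has none). Each returns a list of dicts, best first, with "conf" (0 to 1); they miss things now and then, are a little off and sometimes report something else, mostly with a low value. They report only what shows in the picture. A call takes as long as a camera call. They do not tell look-alikes from the thing itself.
- vision.recognise(camera, query): "position" ([column, row] in pixels, amid what is visible of it).
- vision.regions_of(camera, query): "mask" (480x640 bool, what is visible of it) and "position" ([column, row] in pixels, amid what is visible of it).
- vision.pinpoint(camera, query): "position" ([column, row] in pixels: a listed point, or the origin of a listed thing).
The state is a dict: "t": time; "q": joint angles; "dq": joint speeds; "effort": joint torques, N m; "tcp_pos": TCP position; "eef_rot": TCP orientation; "wrist_force": force on the tool from outside, world axes, zero at the start; "wrist_torque": the same for the moment, N m; "opening": opening from 0.0 (shut) to 1.0 (fully open); "grip_force": force on a finger pad.
Only numpy, scipy, OpenCV 4.12 (cv2) and the standard library are available. Lean on these libraries where they do the work, as an engineer would, in place of code of your own. Each camera call takes 0.05 s, during which the arm holds its last target. There are 200 camera calls.

## Working session

There is one attempt and no reset: what is moved stays moved. The work goes in short steps, Python scripts to look and compute and a shell command to move; the robot and the scene stay as the last step left them, time stands still between calls to the robot, and variables do not carry over. Pictures are saved under pics/ and viewed, at most 10 in all, crops included, and the job is handed in when it is done.

```bash
mkdir -p pics; ls
cat > h.py <<'E'
import numpy as np, cv2
from workcell import arm, vision
def ray(cam,px):
    i=vision.camera_info(cam);K=np.array([[i['fx'],0,i['cx']],[0,i['fy'],i['cy']],[0,0,1]])
    p=cv2.undistortPoints(np.array([[px]],float),K,np.array(i['dist']))[0,0]
    T=np.array(i['world_to_cam']);R=T[:3,:3];o=-R.T@T[:3,3]
    return o,R.T@np.array([p[0],p[1],1.])
def atz(cam,px,z):
    o,d=ray(cam,px);return o+d*(z-o[2])/d[2]
def atd(cam,px,D):
    o,d=ray(cam,px);return o+d*D[int(round(px[1])),int(round(px[0]))]
def proj(cam,P):
    i=vision.camera_info(cam);K=np.array([[i['fx'],0,i['cx']],[0,i['fy'],i['cy']],[0,0,1]])
    T=np.array(i['world_to_cam']);r=cv2.Rodrigues(T[:3,:3])[0]
    return cv2.projectPoints(np.array(P,float).reshape(-1,1,3),r,T[:3,3],K,np.array(i['dist']))[0].reshape(-1,2)
E
python3 - <<'E'
from h import *
np.set_printoptions(precision=3,suppress=True)
for c in ['top','side']:
    im,D=vision.snapshot(c);cv2.imwrite(f'pics/{c}0.png',im);np.save(f'{c}0.npy',D)
    print(c,ray(c,[320,240]))
    for q in ['stage_top','cover_notch','cover_hinge','lock','lock_center','spatula','spatula_grip','spatula_tip','scale']:
        for r in vision.pinpoint(c,q)[:3]:
            p=r['position'];print(q,round(r['conf'],2),np.array(p),'z0',atz(c,p,0)[:2],'depth',atd(c,p,D))
print(arm.state()['eef_rot'],arm.state()['tcp_pos'],arm.hold_point_z)
E
```

```text
pics
top (array([0.246, 0.027, 1.415]), array([ 0.191, -0.026, -0.981]))
stage_top 0.68 [330.2 192.8] z0 [ 0.67  -0.042] depth [ 0.649 -0.038  0.069]
stage_top 0.62 [220.4 337.8] z0 [0.225 0.278] depth [0.226 0.265 0.075]
cover_notch 0.69 [229.6 362.6] z0 [0.154 0.248] depth [0.155 0.245 0.022]
cover_notch 0.59 [331.7 216.1] z0 [ 0.596 -0.047] depth [ 0.592 -0.046  0.017]
cover_hinge 0.85 [215.8 306.5] z0 [0.316 0.295] depth [0.315 0.291 0.022]
lock 0.21 [169.7 279.4] z0 [0.394 0.438] depth [0.394 0.436 0.005]
lock_center 0.48 [228.8 246.6] z0 [0.497 0.264] depth [0.492 0.259 0.028]
spatula 0.72 [231.8 247.4] z0 [0.494 0.255] depth [0.491 0.252 0.019]
spatula_grip 0.98 [226.6 238.4] z0 [0.522 0.272] depth [0.517 0.267 0.025]
spatula_tip 0.79 [218.6 205.2] z0 [0.625 0.301] depth [ 0.627  0.302 -0.006]
scale 0.57 [403.3 255.6] z0 [ 0.477 -0.265] depth [ 0.476 -0.264  0.004]
scale 0.43 [419.2 193.6] z0 [ 0.673 -0.32 ] depth [ 0.658 -0.308  0.048]
side (array([-0.096,  1.188,  0.863]), array([ 0.38 , -0.771, -0.511]))
stage_top 0.82 [369.4 325.3] z0 [0.252 0.215] depth [0.223 0.298 0.073
[... 171 characters left out ...]
8.6 235.5] z0 [ 0.621 -0.113] depth [ 0.602 -0.08   0.022]
cover_hinge 0.96 [249.7 233.3] z0 [ 0.775 -0.063] depth [0.704 0.039 0.071]
cover_hinge 0.94 [337.3 328.9] z0 [0.32  0.259] depth [0.286 0.335 0.071]
cover_hinge 0.39 [223.2 304. ] z0 [0.64  0.289] depth [ 0.641  0.288 -0.001]
spatula 0.79 [275.8 309.5] z0 [0.499 0.253] depth [0.494 0.26  0.007]
spatula_grip 0.62 [267.9 305.6] z0 [0.526 0.247] depth [0.513 0.267 0.019]
spatula_tip 0.9 [226.6 306.6] z0 [0.625 0.295] depth [0.611 0.312 0.016]
scale 0.55 [357.6 219.5] z0 [ 0.485 -0.287] depth [ 0.481 -0.276  0.006]
scale 0.45 [274.2 362.7] z0 [0.405 0.427] depth [0.38  0.465 0.043]
[179.993   0.     25.484] [ 0.226 -0.474  0.227] 0.0188
```

View pics/top0.png

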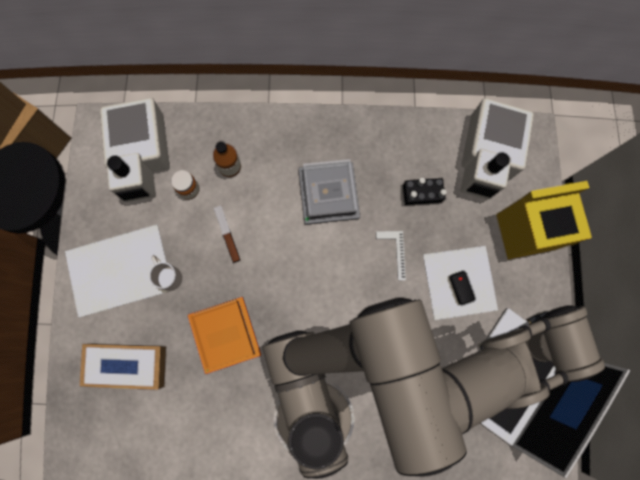

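View pics/side0.png

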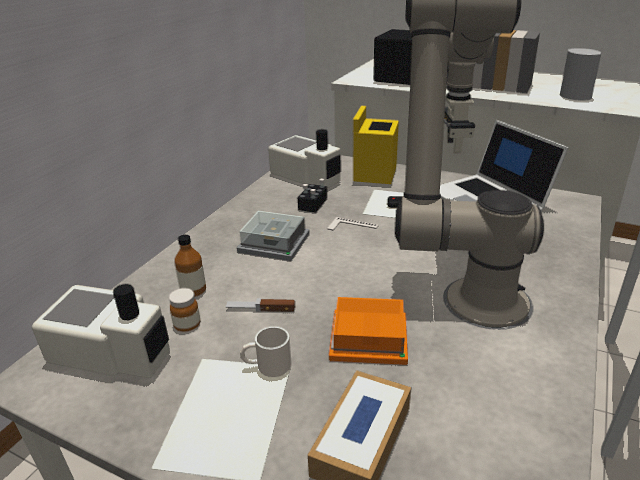

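The top view shows the grey stage at (330,190), the spatula at (228,238) with its blade pointing up the image, the scale at (395,255), the rack at (425,190), and the orange look-alike at (224,335). Next I'll fit the poses from depth.

```bash
cat >> h.py <<'E'
def cloud(cam,D):
    v,u=np.mgrid[0:480,0:640];i=vision.camera_info(cam);K=np.array([[i['fx'],0,i['cx']],[0,i['fy'],i['cy']],[0,0,1]])
    p=cv2.undistortPoints(np.stack([u,v],-1).reshape(-1,1,2).astype(float),K,np.array(i['dist']))[:,0]
    T=np.array(i['world_to_cam']);R=T[:3,:3];o=-R.T@T[:3,3]
    return (o+(np.c_[p,np.ones(len(p))]*D.reshape(-1,1))@R).reshape(480,640,3)
def fit(P):
    (c,s,a)=cv2.minAreaRect(P[:,:2].astype(np.float32)*1000);return np.round(c,1),np.round(s,1),round(a,1),len(P)
E
python3 - <<'E'
from h import *
np.set_printoptions(precision=4,suppress=True)
print({k:vision.camera_info('top')[k] for k in('fx','dist')})
for c in['top','side']:
    D=np.load(c+'0.npy');C=cloud(c,D);x,y,z=C[...,0],C[...,1],C[...,2]
    near=(abs(x-.66)<.14)&(abs(y+.04)<.14)&(D>0)
    print(c,'bench z',np.median(z[(abs(x-.5)<.04)&(abs(y-.08)<.1)]))
    for lo,hi in[(.012,.09),(.058,.085)]:
        m=(near&(z>lo)&(z<hi)).astype(np.uint8);m=cv2.morphologyEx(m,cv2.MORPH_OPEN,np.ones((3,3)))>0
        print(lo,fit(C[m]),'medz',np.median(z[m]),'centroid',C[m].mean(0))
    m=(abs(x-.52)<.15)&(abs(y-.27)<.07)&(z>.014)&(z<.04)
    print('handle',fit(C[m]),C[m].mean(0))
    im,_=vision.snapshot(c)
    for q in('spatula','stage','scale','rack','bottle','jar','mug','mouse'):
        for r in vision.regions_of(c,q)[:2]:
            M=r['mask'];vv,uu=np.nonzero(M);zz={'spatula':.015,'stage':.02}.get(q,.0)
            P=np.array([atz(c,[a,b],zz) for a,b in zip(uu,vv)]);
            print(q,round(r['conf'],2),'rect@z',zz,fit(P),'depthmed',np.median(C[M],axis=0))
E
```

```text
{'fx': 476.44772307918777, 'dist': array([-0.1198,  0.    ,  0.    ,  0.    ,  0.    ])}
top bench z 9.894513482699985e-05
0.012 (array([667. , -37.2]), array([178.6, 170.8]), 7.3, 3253) medz 0.06831960664397108 centroid [ 0.6571 -0.0347  0.0587]
0.058 (array([667.2, -37. ]), array([161.4, 140.8]), 7.1, 2482) medz 0.06948652118307785 centroid [ 0.6656 -0.037   0.0695]
handle (array([534.1, 269.8]), array([178.3,  25.1]), 21.9, 386) [0.5193 0.2636 0.0233]Traceback (most recent call last):
  File "<stdin>", line 17, in <module>
  File "h.py", line 9, in atz
    o,d=ray(cam,px);return o+d*(z-o[2])/d[2]
        ~~~^^^^^^^^
  File "h.py", line 4, in ray
    i=vision.camera_info(cam);K=np.array([[i['fx'],0,i['cx']],[0,i['fy'],i['cy']],[0,0,1]])
ValueError: time passes only in moves, steps and waits
```

Run:
```python
from h import *
im=cv2.imread('pics/top0.png');a=cv2.resize(im[145:240,285:375],None,fx=6,fy=6,interpolation=cv2.INTER_CUBIC)
b=cv2.resize(im[195:275,200:250],None,fx=6,fy=6,interpolation=cv2.INTER_CUBIC);b=cv2.copyMakeBorder(b,0,90,0,0,cv2.BORDER_CONSTANT)
b=cv2.resize(b[:480],(250,480)) if 0 else b
h=max(len(a),len(b));a=cv2.copyMakeBorder(a,0,h-len(a),0,0,0);b=cv2.copyMakeBorder(b,0,h-len(b),0,0,0)
o=np.hstack([a,b])[:600,:800];cv2.imwrite('pics/crop1.png',o);print(o.shape)
```

```text
(570, 800, 3)
```

```bash
python3 -m crank '[0,0,-0.08,0.387,1,0,1, 0,0,-0.08,0.387,1,0,1, 0,0,-0.08,0.387,1,0,1, 0,0,-0.08,0.387,1,0,1, 0,0,-0.08,0.387,1,0,1, 0,0,-0.08,0.387,1,0,1, 0,0,-0.08,0.387,1,0,1, 0,0,-0.08,0.387,1,0,1]'; python3 -c "
from h import *
s=arm.state();print(s['q'],s['tcp_pos'],s['eef_rot'])"
```

```text
t: 2.1
tcp_pos: [0.3814, -0.0708, 0.2269]
eef_rot: [180.0, -0.0, 22.3]
wrist_force: [0.1, -0.8, -0.3]
opening: 1.003
grip_force: 0.0
[-2.19005485e+01  4.97086390e+00  1.06494517e+02  2.87608607e-02
  6.85060796e+01  4.58268746e+01] [ 0.38138355 -0.07081689  0.22693005] [ 1.79999312e+02 -3.91189476e-02  2.22620458e+01]
```

View pics/crop1.png

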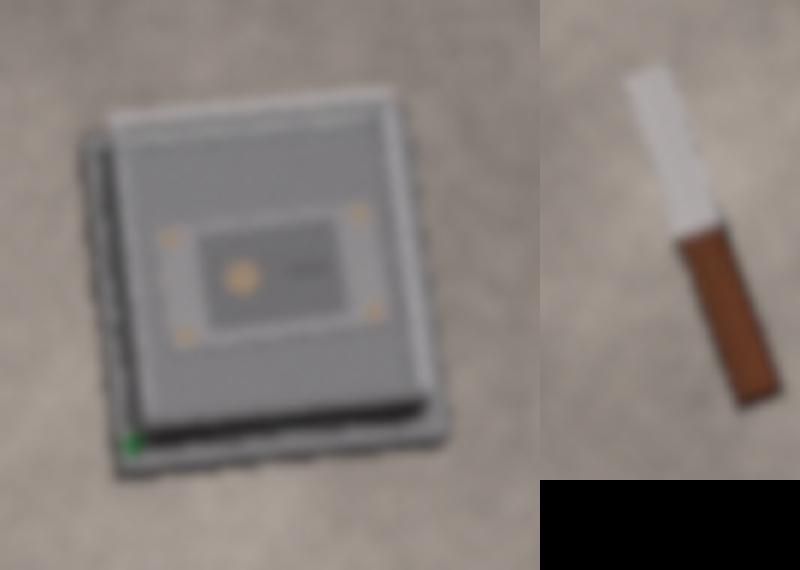

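```bash
python3 -m crank '[0,0,0,0.324,0.828,-0.3,1, 0,0,0,0.324,0.828,-0.3,1, 0,0,0,0.324,0.828,-0.3,1, 0,0,0,0.324,0.828,-0.3,1, 0,0,0,0.324,0.828,-0.3,1, 0,0,0,0.324,0.828,-0.3,1, 0,0,0,0.324,0.828,-0.3,1, 0,0,0,0.324,0.828,-0.42,1, 0,0,0,0.324,0.828,-0.5,1, 0,0,0,0.324,0.828,-0.55,1, 0,0,0,0.324,0.828,-0.557,1,0,0,0,0.324,0.828,-0.557,0, 0,0,0,0.324,0.828,-0.557,0, 0,0,0,0.324,0.828,-0.557,0,0,0,0,0.324,0.828,-0.557,0,0,0,0,0.324,0.828,-0.557,0]'; python3 -c "
from h import *
s=arm.state();print(s['q'],s['tcp_pos'],s['eef_rot'],s['opening'],s['grip_force'])"
```

```text
t: 4.1
tcp_pos: [0.5104, 0.2574, 0.0041]
eef_rot: [180.0, -0.0, 21.9]
wrist_force: [0.2, 0.1, -1.0]
opening: 0.508
grip_force: 0.0
[ 1.90835817e+01  3.92485999e+01  9.37118536e+01 -8.98999098e-03
  4.70256126e+01  8.71949004e+01] [0.51035661 0.25736733 0.00409967] [ 1.79992747e+02 -1.35948432e-02  2.18948096e+01] 0.5082382635673148 0.0
```

```bash
python3 -m crank '[0,0,0,0,0,0,0,0,0,0,0,0,0,0,0,0,0,0,0,0,0,0,0,0,0,0,0,0,0,0,0,0,0,0,0,0,0,0,0,0,0,0,0,0,0,0,0.1,0,0,0,0,0,0,0.2,0,0,0,0,0,0.2,0]'
python3 - <<'E'
from h import *
s=arm.state();print(s['q'],s['tcp_pos'],s['eef_rot'],s['opening'],s['grip_force'])
for c in['top','side']:
    im,D=vision.snapshot(c);cv2.imwrite(f'pics/{c}1.png',im)
    C=cloud(c,D)
    for q in['spatula_tip','spatula_grip']:
        for r in vision.pinpoint(c,q)[:1]:
            p=r['position'];print(c,q,r['conf'],p,atd(c,p,D),atz(c,p,.097))
E
```

```text
[ 1.90835817e+01  3.92485999e+01  9.37118536e+01 -8.98999098e-03
  4.70256126e+01  8.71949004e+01] [0.51035661 0.25736733 0.00409967] [ 1.79992747e+02 -1.35948432e-02  2.18948096e+01] 0.5082382635673148 0.0
top spatula_tip 0.51 [398.9, 252.9] [ 0.48364315 -0.2501647   0.00604562] [ 0.46828617 -0.23230437  0.097     ]
top spatula_grip 0.58 [328.8, 194.1] [ 0.64588383 -0.03424947  0.06663427] [ 0.63687382 -0.03287991  0.097     ]
side spatula_tip 0.74 [224.6, 305.1] [0.63129543 0.29439811 0.00285832] [0.55160532 0.39226281 0.097     ]
side spatula_grip 0.9 [269.2, 307.3] [0.46576769 0.33327061 0.07527305] [0.45025238 0.35686147 0.097     ]invalid input
```

```bash
python3 -m crank '[0,0,0,0,0,0,0, 0,0,0,0,0,0,0, 0,0,0,0,0,0,0, 0,0,0,0,0,0,0, 0,0,0,0,0,0,0, 0,0,0,0,0,0,0, 0,0,0,0,0,0.1,0, 0,0,0,0,0,0.2,0, 0,0,0,0,0,0.2,0, 0,0,0,0,0,0.2,0]'
python3 - <<'E'
from h import *
s=arm.state();print(s['q'],s['tcp_pos'],s['eef_rot'],s['opening'],s['grip_force'])
for c in['top','side']:
    im,D=vision.snapshot(c);cv2.imwrite(f'pics/{c}1.png',im);np.save(c+'1.npy',D)
    C=cloud(c,D)
    for q in['spatula_tip','spatula_grip']:
        for r in vision.pinpoint(c,q)[:1]:
            p=r['position'];print(c,q,r['conf'],p,atd(c,p,D),atz(c,p,.093))
E
```

```text
t: 5.65
tcp_pos: [0.5097, 0.257, 0.0831]
eef_rot: [180.0, 0.1, 21.9]
wrist_force: [-0.1, -0.1, -2.5]
opening: 0.262
grip_force: 30.0
[ 1.90698240e+01  3.28083322e+01  9.04670202e+01 -1.09312966e-02
  5.68083020e+01  8.71959212e+01] [0.50967183 0.2569716  0.0831257 ] [1.79994964e+02 8.40018383e-02 2.18798901e+01] 0.2622629040900033 29.99496817588806
side spatula_tip 0.74 [223.1, 282.0] [0.61329226 0.30880523 0.09225   ] [0.61260125 0.30966133 0.093     ]
side spatula_grip 0.7 [266.7, 279.8] [0.46572715 0.3328361  0.15565662] [0.51555466 0.25703    0.093     ]
```

Run:
```python
from h import *
for c in['top','side']:
    D=np.load(c+'1.npy');C=cloud(c,D);x,y,z=C[...,0],C[...,1],C[...,2]
    m=(D>0)&(x>.555)&(x<.66)&(y>.24)&(y<.36)&(z>.075)&(z<.115)
    P=C[m];print(c,fit(P) if len(P)>3 else len(P),P.mean(0),P[:,0].max())
    for lo in(.55,.57,.59,.61):
        s=P[(P[:,0]>lo)&(P[:,0]<lo+.02)];print(lo,s.mean(0).round(4) if len(s) else 0,len(s))
```

```text
<stdin>:5: RuntimeWarning: Mean of empty slice.
  ret = um.true_divide(
Traceback (most recent call last):
ValueError: zero-size array to reduction operation maximum which has no identity
```

```bash
python3 -m crank '[0,0,0,0,0,0.09,0, 0,0,-0.327,-0.158,-0.805,0.09,0, 0,0,-0.327,-0.158,-0.805,0.09,0, 0,0,-0.327,-0.158,-0.805,0.09,0, 0,0,-0.327,-0.158,-0.805,0.09,0, 0,0,-0.327,-0.158,-0.805,0.09,0, 0,0,-0.327,-0.158,-0.805,0.09,0, 0,0,-0.327,-0.158,-0.805,0.0,0, 0,0,-0.327,-0.158,-0.805,-0.1,0, 0,0,-0.327,-0.158,-0.805,-0.166,0, 0,0,-0.327,-0.158,-0.805,-0.166,0]'
python3 - <<'E'
from h import *
np.set_printoptions(precision=4,suppress=True)
s=arm.state();print(s['q'],s['tcp_pos'],s['eef_rot'],s['opening'],s['grip_force'])
ca,sa=np.cos(np.radians(7.2)),np.sin(np.radians(7.2));S=np.array([.662,-.0377,0]);R=np.array([[ca,-sa,0],[sa,ca,0],[0,0,1]])
print('tcp in stage',R.T@(s['tcp_pos']-S))
for c in['side','top']:
    im,D=vision.snapshot(c);cv2.imwrite(f'pics/{c}2.png',im)
    for q in['spatula_tip','cover_notch']:
        for r in vision.pinpoint(c,q)[:2]:
            p=r['position'];print(c,q,r['conf'],p,'stage',R.T@(atd(c,p,D)-S),R.T@(atz(c,p,.0255)-S))
im=cv2.imread('pics/side2.png');cv2.imwrite('pics/crop2.png',cv2.resize(im[190:290,220:370],(750,500),interpolation=cv2.INTER_CUBIC))
E
```

```text
t: 7.32
tcp_pos: [0.4459, -0.0637, 0.016]
eef_rot: [-179.9, 0.2, 7.2]
wrist_force: [-0.8, -0.5, -0.9]
opening: 0.263
grip_force: 30.0
[-17.905   29.6165 112.7151   0.0053  37.9298  64.8869] [ 0.4459 -0.0637  0.016 ] [-179.8861    0.2353    7.2041] 0.2627603040498984 29.994915425777435
tcp in stage [-0.2177  0.0012  0.016 ]
side spatula_tip 0.86 [303.0, 241.9] stage [-0.0834 -0.0211  0.0092] [-0.0933  0.0044  0.0255]
side spatula_tip 0.63 [340.2, 244.2] stage [-0.2364  0.086   0.0884] [-0.2069 -0.0135  0.0255]
side cover_notch 0.91 [299.6, 235.8] stage [-0.0685 -0.0325  0.0225] [-0.0704 -0.0278  0.0255]
side cover_notch 0.62 [401.4, 328.7] stage [-0.4665  0.3806  0.0747] [-0.4582  0.3224  0.0255]
top cover_notch 0.69 [329.4, 216.3] stage [-0.0746  0.0092  0.0335] [-0.0726  0.0086  0.0255]
```

View pics/crop2.png

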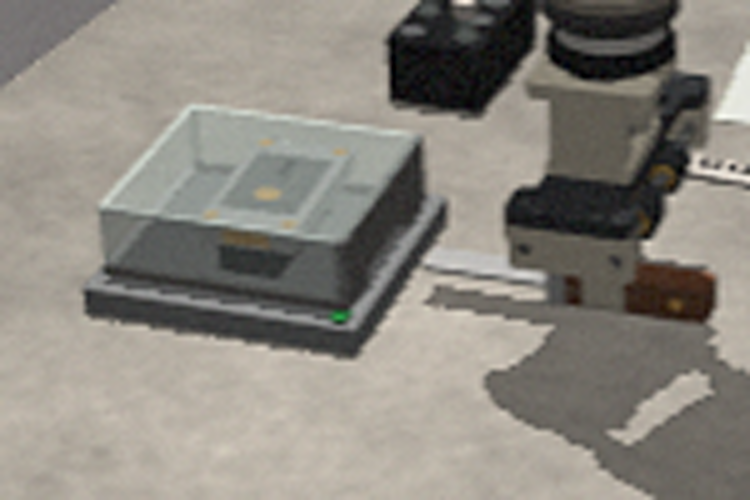

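```bash
python3 -m crank '[0,0,0,0.04,0.005,0,0, 0,0,0,0.08,0.01,0,0, 0,0,0,0.119,0.015,0,0, 0,0,0,0.119,0.015,0,0, 0,0,0,0.119,0.015,0.014,0, 0,0,0,0.123,0.015,0.04,0, 0,0,0,0.127,0.016,0.071,0, 0,0,0,0.135,0.017,0.1,0, 0,0,0,0.145,0.018,0.128,0, 0,0,0,0.162,0.02,0.164,0, 0,0,0,0.181,0.023,0.2,0, 0,0,0,0.181,0.023,0.2,0]'
python3 - <<'E'
from h import *
im,D=vision.snapshot('side');cv2.imwrite('pics/side3.png',im);cv2.imwrite('pics/crop3.png',cv2.resize(im[130:290,220:400],(720,600),interpolation=cv2.INTER_CUBIC))
E
```

```text
t: 9.12
tcp_pos: [0.5208, -0.0557, 0.0989]
eef_rot: [179.9, -0.2, 7.2]
wrist_force: [0.4, 0.1, -2.0]
opening: 0.263
grip_force: 30.0
```

View pics/crop3.png

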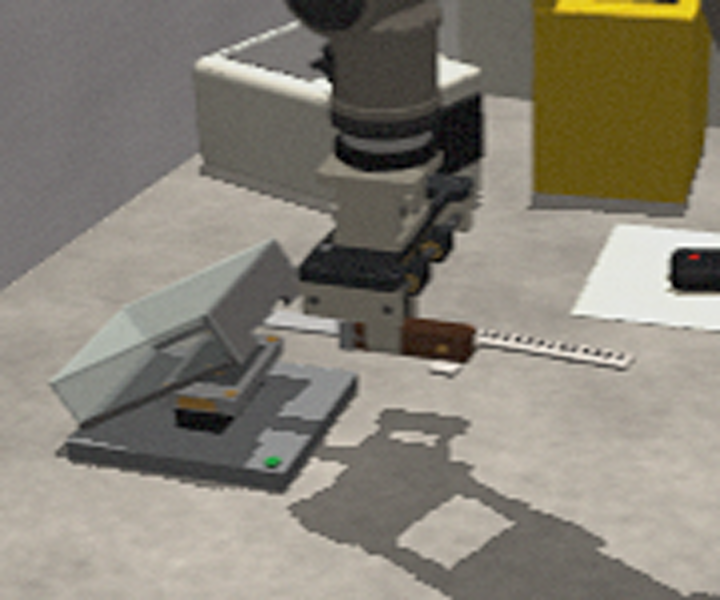

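```bash
python3 -m crank '[0,0,0,0.024,0.003,0.033,0, 0,0,0,0.049,0.006,0.063,0, 0,0,0,0.078,0.01,0.09,0, 0,0,0,0.11,0.014,0.114,0, 0,0,0,0.144,0.018,0.135,0, 0,0,0,0.179,0.023,0.153,0, 0,0,0,0.217,0.027,0.166,0, 0,0,0,0.255,0.032,0.175,0, 0,0,0,0.31,0.039,0.16,0, 0,0,0,0.36,0.045,0.15,0, 0,0,0,0.41,0.051,0.15,0, 0,0,0,0.41,0.051,0.15,0, 0,0,0,0.41,0.051,0.15,0, 0,0,0,0.41,0.051,0.15,0]'
python3 - <<'E'
from h import *
s=arm.state();print(np.round(s['q'],2))
im,D=vision.snapshot('side');cv2.imwrite('pics/side4.png',im);cv2.imwrite('pics/crop4.png',cv2.resize(im[130:290,220:400],(720,600),interpolation=cv2.INTER_CUBIC))
E
```

```text
t: 10.92
tcp_pos: [0.6828, -0.0353, 0.1576]
eef_rot: [180.0, 0.0, 7.2]
wrist_force: [-0.1, 0.8, -1.0]
opening: 0.264
grip_force: 30.0
[-9.370e+00  3.960e+01  6.445e+01 -1.000e-02  7.598e+01  7.348e+01]
```

View pics/crop4.png

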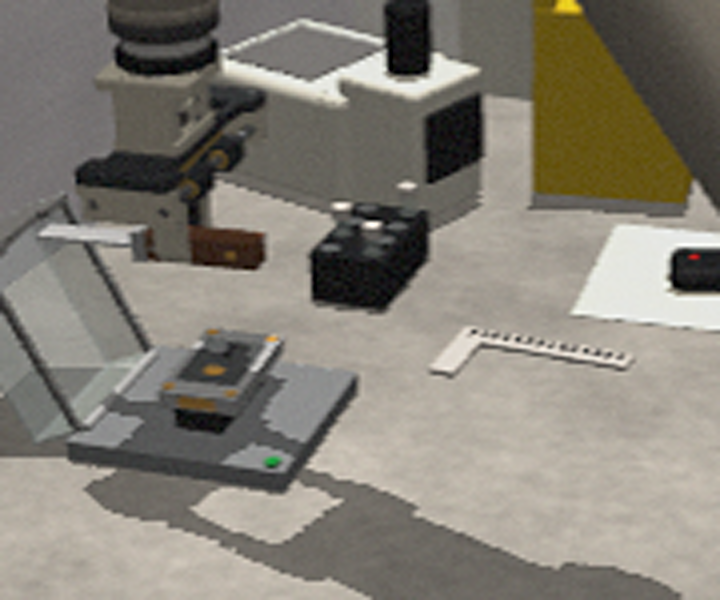

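```bash
python3 -m crank '[0,0,0,-0.375,-0.047,0,0, 0,0,0,-0.375,-0.047,0,0, 0,0,0.1,-0.39,0.1,0,0, 0,0,0.327,-0.433,0.73,-0.05,0, 0,0,0.327,-0.433,0.73,-0.15,0, 0,0,0.327,-0.433,0.73,-0.22,0, 0,0,0.327,-0.433,0.73,-0.25,0, 0,0,0.327,-0.433,0.73,-0.28,0, 0,0,0.327,-0.433,0.73,-0.28,0, 0,0,0.327,-0.433,0.73,-0.34,0, 0,0,0.327,-0.433,0.73,-0.37,0, 0,0,0.327,-0.433,0.73,-0.382,0, 0,0,0.327,-0.433,0.73,-0.382,0, 0,0,0.327,-0.433,0.73,-0.382,0.35, 0,0,0.327,-0.433,0.73,-0.382,0.6, 0,0,0.327,-0.433,0.73,-0.382,0.6, 0,0,0.327,-0.433,0.73,-0.3,0.6, 0,0,0.327,-0.433,0.73,-0.15,0.7, 0,0,0.327,-0.433,0.73,0.1,1, 0,0,0.327,-0.433,0.73,0.1,1]'
python3 - <<'E'
from h import *
s=arm.state();print(np.round(s['q'],2).tolist(),np.round(s['tcp_pos'],4),s['eef_rot'],s['opening'])
ca,sa=np.cos(np.radians(7.2)),np.sin(np.radians(7.2));S=np.array([.662,-.0377,0]);R=np.array([[ca,-sa,0],[sa,ca,0],[0,0,1]])
for c in['top','side']:
    im,D=vision.snapshot(c);cv2.imwrite(f'pics/{c}5.png',im);np.save(c+'5.npy',D);C=cloud(c,D)
    Q=(C-S)@R
    m=(abs(Q[...,0])<.05)&(abs(Q[...,1])<.08)&(Q[...,2]>.053)&(Q[...,2]<.08)&(D>0)
    print(c,'lock in stage',fit(Q[m]),np.median(Q[m],axis=0))
    for q in['spatula_tip','spatula_grip']:
        for r in vision.pinpoint(c,q)[:1]:
            p=r['position'];print(c,q,r['conf'],p,atd(c,p,D))
E
```

```text
t: 13.48
tcp_pos: [0.5111, 0.2572, 0.2013]
eef_rot: [180.0, -0.3, 21.9]
wrist_force: [0.9, 0.7, -0.4]
opening: 0.872
grip_force: 0.0
[19.05, 25.55, 82.23, -0.0, 71.95, 87.15] [0.5111 0.2572 0.2013] [179.98244139  -0.2639169   21.89471353] 0.8722129462211864
top lock in stage (array([-3.4, -0.5]), array([ 64.1, 110.4]), 1.9, 760) [-4.09658557e-03  1.60457823e-05  6.08615096e-02]
top spatula_tip 0.51 [420.1, 194.5] [ 0.65556232 -0.31034663  0.04887792]
side lock in stage (array([-22.3,  -7.2]), array([ 48.3, 123.3]), 20.6, 234) [-0.02061864 -0.00952091  0.06316507]
side spatula_grip 0.65 [267.6, 306.2] [0.51524309 0.26505294 0.01460676]
```

```bash
python3 -m crank '[0,0,1,0.22,-0.64,0.12,1, 0,0,1,0.22,-0.64,0.12,1, 0,0,1,0.22,-0.64,0.12,1, 0,0,1,0.22,-0.64,0.12,1, 0,0,1,0.22,-0.64,0.12,1, 0,0,1,0.22,-0.64,0.12,1]'
python3 - <<'E'
from h import *
from scipy.spatial.transform import Rotation as Ro
s=arm.state();print(np.round(s['q'],2).tolist(),np.round(s['tcp_pos'],4),s['eef_rot'])
R0=Ro.from_euler('xyz',s['eef_rot'],degrees=True)
ex=Ro.from_euler('z',7.2,degrees=True)
for f in(35,-35):
    T=Ro.from_rotvec(np.radians(f)*ex.apply([1,0,0]))*Ro.from_euler('xyz',[180,0,97.2],degrees=True)
    print(f,np.degrees((T*R0.inv()).as_rotvec())/45, T.apply([0,0,1]))
E
```

```text
t: 14.52
tcp_pos: [0.5986, -0.0021, 0.2438]
eef_rot: [-179.9, 0.1, 66.7]
wrist_force: [0.1, 0.4, -0.4]
opening: 1.004
grip_force: 0.0
[-7.51, 26.89, 73.23, -0.03, 80.01, 15.83] [ 0.5986 -0.0021  0.2438] [-1.79888532e+02  6.44418280e-02  6.66653799e+01]
35 [ 0.78010684 -0.11302381  0.65628205] [-0.07188819  0.56905361 -0.81915204]
-35 [-0.77796276  0.10781646  0.65795262] [ 0.07188819 -0.56905361 -0.81915204]
```

```bash
python3 -m crank '[0.78,-0.113,0.656,0.1,-0.05,0,1, 0.78,-0.113,0.656,0.1,-0.05,0,1, 0.78,-0.113,0.656,0.1,-0.05,0,1, 0.78,-0.113,0.656,0.1,-0.05,0,1, 0.78,-0.113,0.656,0.1,-0.05,0,1, 0.78,-0.113,0.656,0.1,-0.05,0,1]'
python3 - <<'E'
from h import *
from scipy.spatial.transform import Rotation as Ro
s=arm.state();print(np.round(s['q'],2).tolist(),np.round(s['tcp_pos'],4),s['eef_rot'])
R0=Ro.from_euler('xyz',s['eef_rot'],degrees=True);print(R0.apply([0,0,1]),R0.apply([0,1,0]))
E
```

```text
t: 15.28
tcp_pos: [0.6379, -0.0187, 0.2432]
eef_rot: [-179.9, -35.2, 97.2]
wrist_force: [0.0, -0.3, 0.5]
opening: 0.999
grip_force: 0.0
[-23.21, 39.32, 60.61, 30.11, 98.46, -30.83] [ 0.6379 -0.0187  0.2432] [-179.94339114  -35.17067287   97.19821305]
[-0.07315606  0.57135011 -0.81743944] [ 9.92046815e-01  1.25866853e-01 -8.07639404e-04]
```

```bash
cat > fk.py <<'E'
import numpy as np
from scipy.spatial.transform import Rotation as Ro
from scipy.optimize import least_squares
D=[([-72.88,19.595,87.324,0,73.075,-8.365],[.226,-.474,.227],[180,0,25.484]),
([-21.9005,4.9709,106.4945,.0288,68.506,45.8269],[.38138,-.07082,.22693],[180,0,22.262]),
([19.0836,39.2486,93.7119,-.009,47.0256,87.1949],[.51036,.25737,.0041],[180,0,21.895]),
([19.0698,32.8083,90.467,-.0109,56.8083,87.196],[.50967,.25697,.08313],[180,.084,21.88]),
([-17.905,29.6165,112.7151,.0053,37.9298,64.8869],[.4459,-.0637,.016],[-179.886,.235,7.204]),
([-9.37,39.6,64.45,-.01,75.98,73.48],[.6828,-.0353,.1576],[180,0,7.2]),
([19.05,25.55,82.23,0,71.95,87.15],[.5111,.2572,.2013],[180,-.264,21.895]),
([-7.51,26.89,73.23,-.03,80.01,15.83],[.5986,-.0021,.2438],[-179.89,.064,66.67]),
([-23.21,39.32,60.61,30.11,98.46,-30.83],[.6379,-.0187,.2432],[-179.943,-35.171,97.198])]
E=lambda s,a:Ro.from_euler(s,a,degrees=True)
SG=1
def fk(q,p):
    a1,d1,L2,a3,L3,b,L6=p;q=np.array(q)
    R1=E('z',q[0]);R2=R1*E('y',q[1]);R3=R1*E('y',q[1]+q[2]);R5=R3*E('z',SG*q[3])*E('y',q[4])
    return R1.apply([a1,b,d1])+R2.apply([0,0,L2])+R3.apply([a3,0,L3])+R5.apply([0,0,L6]), R5*E('z',q[5]+90)
def fitp():
    global SG;best=None
    for s in(1,-1):
        SG=s;f=lambda p:np.concatenate([fk(q,p)[0]-x for q,x,_ in D]+[(p-P0)*1e-4])
        r=least_squares(f,P0)
        if best is None or r.cost<best[1].cost: best=(s,r)
    SG=best[0];return best[1].x,best[1].cost
P0=np.array([0,.3,.4,0,.4,.06,.25])
LO=np.array([-145.02,-44.19,2.07,-57.11,16.16,-177.93]);HI=np.array([145.02,115.74,154.8,237.11,152.29,177.93])
def ik(x,R,p,q0):
    def f(q):
        a,b=fk(q,p);return np.r_[(a-x)*10,(b*R.inv()).as_rotvec()]
    r=least_squares(f,q0,bounds=(LO+1,HI-1),x_scale=20);return r.x,np.sqrt(2*r.cost)
E
python3 - <<'E'
from fk import *
import fk as F
np.set_printoptions(precision=3,suppress=True)
p,c=fitp();print(F.SG,p,c)
for q,x,e in D: print((fk(q,p)[0]-x)*1000,np.degrees((fk(q,p)[1]*E('xyz',e).inv()).magnitude()))
ex=E('z',7.2).apply([1,0,0])
def test(n,g,lean,yaw=7.2,q0=[-10,39,60,0,80,-10]):
    exx=E('z',yaw).apply([1,0,0]);R=Ro.from_rotvec(np.radians(lean)*exx)*E('xyz',[180,0,yaw+90])
    x=np.array(g)+R.apply([0,0,.019]);q,e=ik(x,R,p,q0);print(n,q,e.round(4))
L=[.6587,-.0386,.053]
for l in(-35,-40,35,40,45): test(('stage',l),L,l)
for l in(-35,0,55): test(('lift',l),[.6587,-.0386,.2],l)
for g in([.5,.05,.055],[.5,.12,.055],[.45,.05,.055]):
    for l in(-55,-50,-45,50,55): test((g,l),g,l)
E
```

```text
1 [-0.     0.223  0.506  0.046  0.38   0.076  0.318] 4.606070566833716e-08
[-0.086  0.067 -0.223] 0.006082762530216941
[-0.002 -0.005  0.03 ] 0.03919426324616951
[ 0.012 -0.007  0.009] 0.015382084178434926
[ 0.016 -0.004  0.014] 0.0050175037188430124
[-0.026 -0.059  0.001] 0.00037042621634338253
[ 0.024 -0.005  0.019] 0.05707438446012003
[0.005 0.103 0.057] 0.015395419175273423
[0.018 0.07  0.047] 0.008447467866416973
[-0.005 -0.015  0.046] 0.005910370130394546
('stage', -35) [  4.923  47.419  79.963 -41.976  58.973  22.099] 0.0
('stage', -40) [  6.755  48.85   79.905 -47.245  61.091  27.024] 0.0
('stage', 35) [-23.225  52.74   67.507  30.078  80.694 -40.989] 0.0
('stage', 40) [-24.651  54.702  65.904  33.274  84.372 -42.724] 0.0
('stage', 45) [-25.941  56.797  64.25   36.328  88.081 -44.129] 0.0
('lift', -35) [  4.923  37.53   73.455 -37.142  71.661  10.626] 0.0
('lift', 0) [-10.002  35.936  67.543  -0.     76.52  -17.202] 0.0
('lift', 55) [-28.107  51.534  57.247  43.867 105.282 -36.781] 0.0
([0.5, 0.05, 0.055], -55) [ 23.953  47.3    98.105 -56.11   70.282  54.594] 0.0058
([0.5, 0
[... 413 characters left out ...]
0) [ 28.886  47.13   92.689 -48.445  72.033  50.93 ] 0.0
([0.5, 0.12, 0.055], -45) [ 27.248  44.75   93.959 -45.677  68.202  48.115] 0.0
([0.5, 0.12, 0.055], 50) [-19.608  44.379 100.561  46.358  70.872 -57.135] 0.0
([0.5, 0.12, 0.055], 55) [-21.111  46.848  99.763  48.411  74.627 -59.836] 0.0
([0.45, 0.05, 0.055], -55) [ 26.316  45.174 105.177 -56.11   68.564  59.798] 0.0026
([0.45, 0.05, 0.055], -50) [ 24.638  42.489 106.356 -54.102  64.449  56.833] 0.0
([0.45, 0.05, 0.055], -45) [ 22.68   39.934 107.362 -51.561  60.46   53.237] 0.0
([0.45, 0.05, 0.055], 50) [-28.925  42.805 105.356  40.567  72.072 -63.394] 0.0
([0.45, 0.05, 0.055], 55) [-30.357  45.487 104.215  42.028  75.917 -65.648] 0.0
```

```bash
cat > goal.py <<'E'
from h import *
from fk import *
def goal(g,lean,yaw=7.2,off=.019):
    exx=E('z',yaw).apply([1,0,0]);R=Ro.from_rotvec(np.radians(lean)*exx)*E('xyz',[180,0,yaw+90])
    s=arm.state();R0=E('xyz',s['eef_rot']);x=np.array(g)+R.apply([0,0,off])
    print(lean,'rot',(np.degrees((R*R0.inv()).as_rotvec())/45).round(3),'shift',((x-s['tcp_pos'])/.4).round(3),'abs',x.round(4))
E
python3 -m crank '[-0.992,-0.125,0,0.041,0.047,-0.13,1, -0.992,-0.125,0,0.041,0.047,-0.13,1, -0.992,-0.125,0,0.041,0.047,-0.13,1, -0.992,-0.125,0,0.041,0.047,-0.13,1, -0.992,-0.125,0,0.041,0.047,-0.13,1]'
python3 - <<'E'
from goal import *
L=[.6587,-.0386,.053];goal(L,-35,off=-.07);goal(L,-35);print(arm.state()['q'].round(1))
E
```

```text
t: 15.9
tcp_pos: [0.6542, 0.0038, 0.194]
eef_rot: [179.9, 10.0, 97.7]
wrist_force: [-0.7, 0.5, -0.7]
opening: 1.0
grip_force: 0.0
-35 rot [-0.551 -0.07  -0.012] shift [-0.001 -0.006 -0.209] abs [0.6537 0.0012 0.1103]
-35 rot [-0.551 -0.07  -0.012] shift [ 0.015 -0.133 -0.391] abs [ 0.6601 -0.0494  0.0374]
[ -1.6  34.4  69.1 -10.2  75.   -6.8]
```

```bash
python3 -m crank '[-0.551,-0.07,-0.012,-0.001,-0.006,-0.209,1, -0.551,-0.07,-0.012,-0.001,-0.006,-0.209,1, -0.551,-0.07,-0.012,-0.001,-0.006,-0.209,1, -0.551,-0.07,-0.012,-0.001,-0.006,-0.209,1, -0.551,-0.07,-0.012,0.003,-0.05,-0.27,1, -0.551,-0.07,-0.012,0.009,-0.09,-0.33,1, -0.551,-0.07,-0.012,0.013,-0.12,-0.372,1, -0.551,-0.07,-0.012,0.015,-0.133,-0.391,1, -0.551,-0.07,-0.012,0.015,-0.133,-0.391,1]'
python3 - <<'E'
from h import *
s=arm.state();print(s['wrist_torque'])
im,D=vision.snapshot('side');cv2.imwrite('pics/side6.png',im);cv2.imwrite('pics/crop6.png',cv2.resize(im[130:290,220:400],(720,600),interpolation=cv2.INTER_CUBIC))
E
```

```text
t: 17.02
tcp_pos: [0.6607, -0.0541, 0.0372]
eef_rot: [179.9, 34.9, 96.8]
wrist_force: [0.3, 1.2, -0.3]
opening: 0.999
grip_force: 0.0
[ 0.36872403 -0.13284941 -0.01156096]
```

View pics/crop6.png

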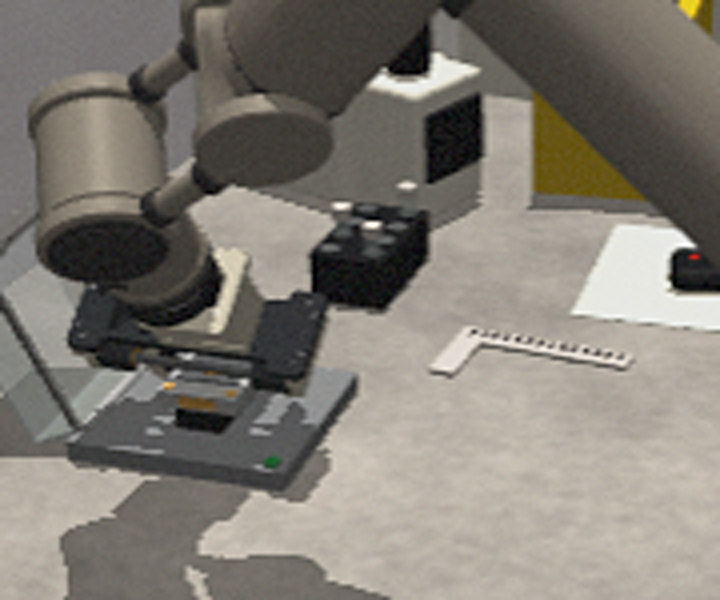

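```bash
python3 -m crank '[0,0,0,0,0.011,0,1, 0,0,0,0,0.011,0,0.5, 0,0,0,0,0.011,0,0.5, 0,0,0,0,0.011,0,0.5, 0,0,0,0,0.011,0,0.5, 0,0,0,0,0.011,0,0.5, 0,0,0,0,0.011,0,0.5, 0,0,0,0,0.011,0.02,0.5, 0,0,0,0,0.011,0.08,0.5, 0,0,0,0,0.011,0.16,0.5, 0,0,0,0,0.011,0.24,0.5, 0,0,0,-0.05,0.05,0.3,0.5, 0,0,0,-0.05,0.05,0.3,0.5, 0,0,0,-0.05,0.05,0.3,0.5, 0,0,0,-0.05,0.05,0.3,0.5]'
python3 - <<'E'
from goal import *
s=arm.state();print(s['q'].round(1))
for l in(10,55): goal([.5,.09,.2],l)
E
```

```text
t: 18.95
tcp_pos: [0.6405, -0.034, 0.1564]
eef_rot: [180.0, 34.9, 96.9]
wrist_force: [0.1, 0.3, -3.1]
opening: 0.694
grip_force: 29.8
[  6.4  37.7  78.  -37.8  68.9  15.1]
10 rot [0.991 0.123 0.007] shift [-0.352  0.318  0.062] abs [0.4996 0.0933 0.1813]
55 rot [1.983 0.245 0.006] shift [-0.356  0.348  0.082] abs [0.498  0.1054 0.1891]
```

```bash
python3 -m crank '[0.2,0.025,0,-0.1,0.09,0.06,0.5, 0.4,0.05,0.002,-0.2,0.18,0.06,0.5, 0.6,0.075,0.004,-0.28,0.26,0.06,0.5, 0.8,0.1,0.006,-0.33,0.3,0.06,0.5, 0.991,0.123,0.007,-0.352,0.318,0.06,0.5, 0.991,0.123,0.007,-0.352,0.318,0.06,0.5, 0.991,0.123,0.007,-0.352,0.318,0.06,0.5, 0.991,0.123,0.007,-0.352,0.318,0.06,0.5]'
python3 - <<'E'
from goal import *
s=arm.state();print(s['q'].round(1),s['opening'])
for z in (.1,.056): goal([.5,.09,z],55)
E
```

```text
t: 19.95
tcp_pos: [0.5001, 0.0941, 0.1809]
eef_rot: [180.0, -9.9, 97.2]
wrist_force: [-0.2, 0.5, -4.8]
opening: 0.697
grip_force: 29.8
[ -4.2  20.6  94.4  10.5  67.3 -15.7] 0.6973940119622721
55 rot [ 0.994  0.127 -0.   ] shift [-0.005  0.028 -0.23 ] abs [0.498  0.1054 0.0891]
55 rot [ 0.994  0.127 -0.   ] shift [-0.005  0.028 -0.34 ] abs [0.498  0.1054 0.0451]
```

```bash
python3 -m crank '[0.2,0.025,0,0,0.005,-0.05,0.5, 0.4,0.05,0,0,0.012,-0.1,0.5, 0.6,0.075,0,-0.003,0.02,-0.16,0.5, 0.8,0.1,0,-0.005,0.028,-0.2,0.5, 0.998,0.127,0,-0.005,0.028,-0.23,0.5, 0.998,0.127,0,-0.005,0.028,-0.23,0.5, 0.998,0.127,0,-0.005,0.028,-0.23,0.5, 0.998,0.127,0,-0.005,0.028,-0.23,0.5]'
python3 - <<'E'
from goal import *
s=arm.state();print(s['q'].round(1),s['opening'])
goal([.5,.09,.055],55)
im,D=vision.snapshot('side');cv2.imwrite('pics/side7.png',im);cv2.imwrite('pics/crop7.png',cv2.resize(im[170:330,220:400],(720,600),interpolation=cv2.INTER_CUBIC))
C=cloud('side',D)
m=(abs(C[...,0]-.5)<.05)&(abs(C[...,1]-.09)<.04)&(C[...,2]>.02)&(C[...,2]<.17)
P=C[m];ey=E('z',7.2).apply([0,1,0]);q=P@ey
for lo in np.arange(.03,.17,.01):
    k=(P[:,2]>lo)&(P[:,2]<lo+.01)
    if k.sum()>3: print(lo.round(3),k.sum(),np.percentile(q[k],[10,50,90]).round(4),P[k,0].min().round(3),P[k,0].max().round(3))
E
```

```text
t: 20.95
tcp_pos: [0.4984, 0.1055, 0.0907]
eef_rot: [179.7, -55.1, 97.5]
wrist_force: [0.4, -0.5, -3.3]
opening: 0.703
grip_force: 29.8
[-24.1  42.6  98.1  45.4  80.  -56.8] 0.7025240325128649
55 rot [-0.002  0.004 -0.001] shift [-0.001 -0.    -0.116] abs [0.498  0.1054 0.0441]
0.04 13 [0.0278 0.0318 0.0332] 0.475 0.535
0.05 72 [0.0284 0.0326 0.0361] 0.468 0.531
0.06 64 [0.0289 0.0323 0.0358] 0.468 0.532
0.07 67 [0.0291 0.033  0.0361] 0.468 0.531
0.08 72 [0.03   0.0337 0.0369] 0.456 0.535
0.09 91 [0.0278 0.0334 0.0401] 0.452 0.532
0.1 116 [0.0294 0.0342 0.0431] 0.451 0.545
0.11 164 [0.0188 0.0311 0.0372] 0.45 0.549
0.12 129 [0.0084 0.0297 0.0349] 0.451 0.549
0.13 113 [-0.0018  0.0308  0.0356] 0.451 0.549
0.14 116 [-0.0068  0.0308  0.0353] 0.45 0.55
0.15 150 [-0.0052  0.027   0.0356] 0.451 0.549
0.16 116 [-0.0089 -0.003   0.0063] 0.45 0.548
```

View pics/crop7.png

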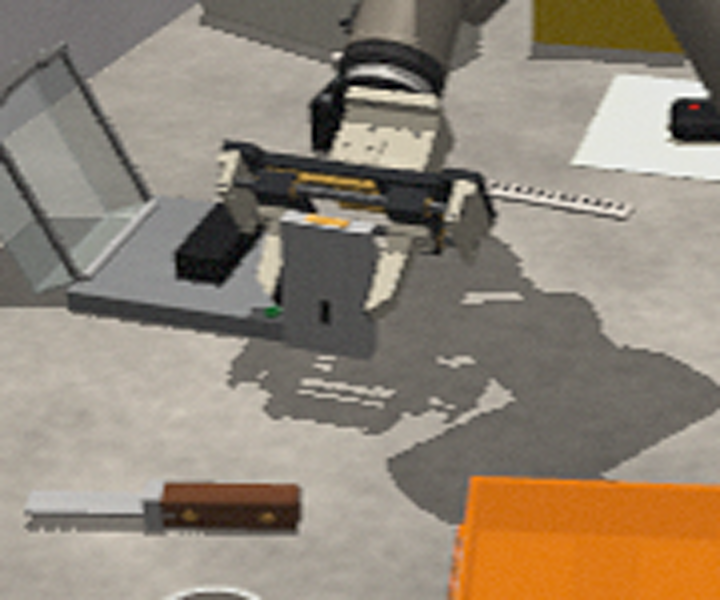

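```bash
python3 -m crank '[0,0,0,0,0,-0.05,0.5, 0,0,0,0,0,-0.09,0.5, 0,0,0,0,0,-0.103,0.5, 0,0,0,0,0,-0.106,0.5, 0,0,0,0,0,-0.109,0.5, 0,0,0,0,0,-0.109,0.5]'
python3 - <<'E'
from h import *
s=arm.state();print(s['wrist_force'],s['wrist_torque'],s['tcp_pos'])
_,D=vision.snapshot('side');C=cloud('side',D);e=np.array([-.1253,.992,0])
m=(abs(C[...,0]-.5)<.028)&(abs(C[...,1]-.09)<.04)&(C[...,2]>.006)&(C[...,2]<.1);P=C[m];q=P@e
k=abs(q-np.median(q))<.004;print(np.polyfit(P[k,2],q[k],1),k.sum())
E
```

```text
t: 21.75
tcp_pos: [0.498, 0.1048, 0.0458]
eef_rot: [180.0, -55.3, 97.2]
wrist_force: [1.1, 0.3, -2.8]
opening: 0.699
grip_force: 29.8
[ 1.14681425  0.25443979 -2.79465538] [-0.87501472 -0.17057006  0.01545299] [0.49803478 0.10480717 0.04576463]
[-0.00114552  0.03237158] 474
```

```bash
python3 -m crank '[0,0,0,0,0,-0.002,0.5, 0,0,0,0,0,-0.004,0.5, 0,0,0,0,0,-0.004,0.5]'; python3 -m crank '[0,0,0,0,0,-0.002,0.5, 0,0,0,0,0,-0.002,0.5]'
```

```text
t: 22.18
tcp_pos: [0.4981, 0.1051, 0.0456]
eef_rot: [179.9, -55.4, 97.2]
wrist_force: [-0.3, -1.6, 8.0]
opening: 0.695
grip_force: 29.7
t: 22.42
tcp_pos: [0.4984, 0.1051, 0.0452]
eef_rot: [179.9, -55.4, 97.2]
wrist_force: [0.2, -2.4, 11.0]
opening: 0.697
grip_force: 29.8
```

```bash
python3 -m crank '[0,0,0,0,0,0.004,0.5, 0,0,0,0,0,0.004,0.5, 0,0,0,0,0,0.004,0.75, 0,0,0,0,0,0.004,0.9, 0,0,0,0,0,0.004,1, 0,0,0,0,0,0.004,1, 0,0,0,0.006,-0.05,0.04,1, 0,0,0,0.013,-0.1,0.075,1, 0,0,0,0.026,-0.203,0.147,1, 0,0,0,0.026,-0.203,0.147,1, 0,0,0,0.026,-0.203,0.147,1]'
python3 - <<'E'
from goal import *
_,D=vision.snapshot('side');C=cloud('side',D);e=np.array([-.1253,.992,0])
m=(abs(C[...,0]-.5)<.06)&(abs(C[...,1]-.09)<.04)&(C[...,2]>.006)&(C[...,2]<.13);P=C[m];q=P@e
k=abs(q-np.median(q))<.004;print(np.polyfit(P[k,2],q[k],1),k.sum(),np.median(q),P[k].mean(0),(P[k]@[.992,.1253,0]).min(),(P[k]@[.992,.1253,0]).max(),P[:,2].max())
goal([.5,.09,.25],10,off=.019)
E
```

```text
t: 23.8
tcp_pos: [0.5079, 0.0241, 0.1016]
eef_rot: [-179.9, -55.3, 97.1]
wrist_force: [0.2, -0.0, -0.6]
opening: 1.0
grip_force: 0.0
[-0.00047989  0.03193043] 644 0.0316509692552648 [0.49925018 0.0952188  0.06130632] 0.4744325661285687 0.5501159544190447 0.11586432845783179
10 rot [-1.    -0.128  0.001] shift [-0.02   0.172  0.325] abs [0.4996 0.0933 0.2313]
```

```bash
python3 -m crank '[0,0,0,0,0,0.15,1, -0.2,-0.026,0,0,0,0.3,1, -1,-0.128,0,-0.01,0.1,0.42,1, -1,-0.128,0,-0.02,0.34,0.42,1, -1,-0.128,0,-0.02,0.34,0.42,1, -1,-0.128,0,-0.02,0.34,0.42,1]' && python3 -m crank '[-0.992,-0.125,0,0,0.06,0,1, -0.992,-0.125,0,0,0.06,0,1, -0.992,-0.125,0,0,0.06,0,1, -0.992,-0.125,0,0,0.06,0,1, -0.992,-0.125,0,0,0.06,0,1, -0.992,-0.125,0,0,0.06,0,1]'
python3 - <<'E'
from goal import *
print(arm.state()['q'].round(1))
g=[.501,.087,.060];goal(g,-50,off=-.08);goal(g,-50)
E
```

```text
t: 24.6
tcp_pos: [0.4983, 0.1648, 0.2705]
eef_rot: [179.8, -9.8, 97.7]
wrist_force: [-0.9, -0.4, 0.3]
opening: 1.0
grip_force: 0.0
t: 25.35
tcp_pos: [0.4998, 0.1842, 0.2689]
eef_rot: [-179.9, 35.0, 97.4]
wrist_force: [0.9, 0.3, -0.3]
opening: 0.998
grip_force: 0.0
[ 30.1  28.2  76.1 -31.9  90.7  26.7]
-50 rot [-0.331 -0.044 -0.003] shift [-0.016 -0.091 -0.394] abs [0.4933 0.1478 0.1114]
-50 rot [-0.331 -0.044 -0.003] shift [ 0.008 -0.279 -0.553] abs [0.5028 0.0726 0.0478]
```

```bash
python3 -m crank '[-0.331,-0.044,-0.003,-0.016,-0.05,-0.2,1, -0.331,-0.044,-0.003,-0.016,-0.091,-0.394,1, -0.331,-0.044,-0.003,-0.016,-0.091,-0.394,1, -0.331,-0.044,-0.003,-0.016,-0.091,-0.394,1, -0.331,-0.044,-0.003,-0.016,-0.091,-0.394,1]'
python3 - <<'E'
from goal import *
print(arm.state()['q'].round(1))
g=[.501,.087,.060];goal(g,-50)
E
```

```text
t: 25.98
tcp_pos: [0.4951, 0.1471, 0.1144]
eef_rot: [179.4, 50.0, 96.6]
wrist_force: [0.2, 0.4, 0.6]
opening: 0.996
grip_force: 0.0
[ 32.7  42.1  87.9 -44.5  80.7  45.9]
-50 rot [-0.001  0.008  0.003] shift [ 0.019 -0.186 -0.167] abs [0.5028 0.0726 0.0478]
```

Commanded pose is already about right in rotation; approach along the tool and stop before closing.

```bash
python3 -m crank '[0,0,0,0.005,-0.05,-0.045,1, 0,0,0,0.01,-0.1,-0.085,1, 0,0,0,0.015,-0.15,-0.125,1, 0,0,0,0.021,-0.186,-0.16,1, 0,0,0,0.021,-0.186,-0.16,1]'
python3 - <<'E'
from goal import *
g=[.501,.087,.060];goal(g,-50)
im,D=vision.snapshot('side');cv2.imwrite('pics/crop8.png',cv2.resize(im[170:330,220:400],(720,600),interpolation=cv2.INTER_CUBIC))
E
```

```text
t: 26.6
tcp_pos: [0.5027, 0.0722, 0.0488]
eef_rot: [179.7, 50.1, 96.8]
wrist_force: [0.4, 0.3, -0.6]
opening: 0.997
grip_force: 0.0
-50 rot [0.001 0.005 0.003] shift [ 0.     0.001 -0.003] abs [0.5028 0.0726 0.0478]
```

View pics/crop8.png

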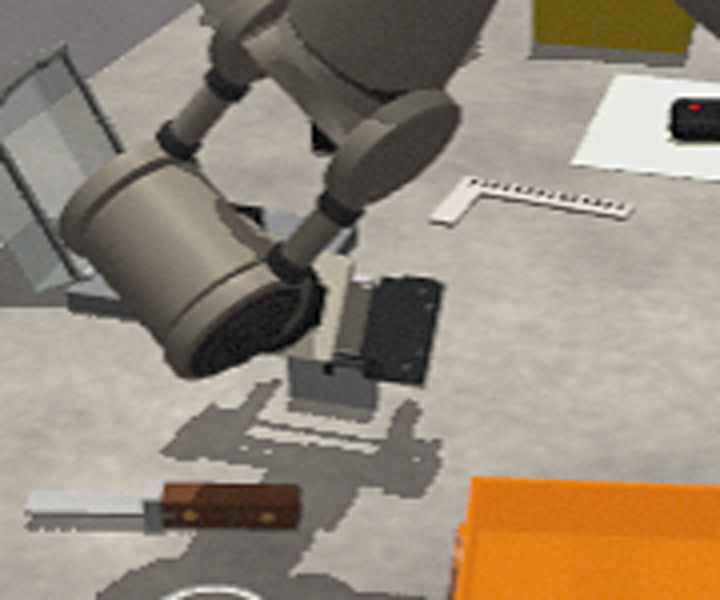

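```bash
python3 -m crank '[0,0,0,0,0,0,0.5, 0,0,0,0,0,0,0.5, 0,0,0,0,0,0,0.5, 0,0,0,0,0,0,0.5, 0,0,0,0,0,0,0.5, 0,0,0,0,0,0.02,0.5, 0,0,0,0,0,0.1,0.5, 0,0,0,0,0,0.2,0.5, 0,0,0,0,0,0.3,0.5, 0,0,0,0,0,0.36,0.5, 0,0,0,0,0,0.36,0.5, 0,0,0,0,0,0.36,0.5]'
python3 - <<'E'
from goal import *
print(arm.state()['q'].round(1))
goal([.58,.03,.2],-5);S=np.array([.662,-.0377,.053]);goal(S+[0,0,.12],40)
E
```

```text
t: 28.15
tcp_pos: [0.5016, 0.0727, 0.1911]
eef_rot: [179.9, 50.1, 97.1]
wrist_force: [0.3, -0.1, -3.2]
opening: 0.696
grip_force: 30.0
[ 26.   32.9  91.6 -47.3  80.9  37.8]
-5 rot [0.994 0.126 0.002] shift [ 0.196 -0.111 -0.025] abs [0.5802 0.0284 0.1811]
40 rot [1.986 0.251 0.002] shift [ 0.397 -0.246 -0.082] abs [ 0.6605 -0.0256  0.1584]
```

```bash
python3 -m crank '[0.2,0.025,0,0.04,-0.02,0,0.5, 0.4,0.05,0,0.08,-0.05,0,0.5, 0.6,0.075,0,0.12,-0.07,0,0.5, 0.8,0.1,0.001,0.16,-0.09,0,0.5, 0.994,0.126,0.002,0.196,-0.111,0,0.5, 0.994,0.126,0.002,0.196,-0.111,0,0.5, 0.994,0.126,0.002,0.196,-0.111,0,0.5]' && python3 -m crank '[0.2,0.025,0,0.04,-0.02,0,0.5, 0.4,0.05,0,0.08,-0.05,0,0.5, 0.6,0.075,0,0.12,-0.08,0,0.5, 0.8,0.1,0,0.16,-0.11,-0.02,0.5, 0.992,0.125,0,0.201,-0.135,-0.057,0.5, 0.992,0.125,0,0.201,-0.135,-0.057,0.5, 0.992,0.125,0,0.201,-0.135,-0.057,0.5, 0.992,0.125,0,0.201,-0.135,-0.057,0.5]'
python3 - <<'E'
from goal import *
print(arm.state()['q'].round(1))
S=np.array([.662,-.0377,.053]);goal(S+[0,0,.0],40)
Rm=E('z',7.2).as_matrix()
for c in('top','side'):
    im,D=vision.snapshot(c);cv2.imwrite(f'pics/{c}9.png',im);C=cloud(c,D)
    Q=(C-[.662,-.0377,0])@Rm
    m=(D>0)&(abs(Q[...,0])<.045)&(Q[...,1]>-.07)&(Q[...,1]<.09)&(Q[...,2]>.12)&(Q[...,2]<.25);P=Q[m]
    for lo in np.arange(-.07,.09,.01):
        k=(P[:,1]>lo)&(P[:,1]<lo+.01)
        if k.sum()>3: print(c,lo.round(2),k.sum(),np.percentile(P[k,2],[5,20,50]).round(4),np.percentile(P[k,0],[3,97]).round(3))
E
```

```text
t: 29.02
tcp_pos: [0.5795, 0.0283, 0.1905]
eef_rot: [-179.9, 5.1, 97.1]
wrist_force: [0.1, 0.2, -3.1]
opening: 0.692
grip_force: 30.0
t: 30.02
tcp_pos: [0.6612, -0.0236, 0.1716]
eef_rot: [179.8, -39.8, 97.4]
wrist_force: [0.7, 0.4, -3.5]
opening: 0.696
grip_force: 30.0
[-24.3  46.7  60.1  33.3  95.5 -35. ]
40 rot [ 0.004  0.004 -0.001] shift [-0.002 -0.005 -0.333] abs [ 0.6605 -0.0256  0.0384]
top -0.07 11 [0.2277 0.2383 0.2386] [0.037 0.044]
top -0.06 9 [0.2272 0.2284 0.23  ] [0.037 0.044]
top -0.05 8 [0.2332 0.234  0.2351] [0.033 0.044]
top -0.04 40 [0.1908 0.1931 0.1952] [-0.032  0.033]
top -0.03 44 [0.1935 0.1949 0.1981] [-0.042  0.034]
top -0.02 76 [0.1917 0.1936 0.1972] [-0.021  0.039]
top -0.01 124 [0.1911 0.1936 0.1975] [-0.043  0.044]
top 0.0 125 [0.1912 0.1935 0.1957] [-0.042  0.043]
top 0.01 116 [0.1845 0.1894 0.1943] [-0.041  0.04 ]
top 0.02 90 [0.1841 0.1916 0.1944] [-0.032  0.028]
top 0.03 87 [0.1904 0.1922 0.195 ] [-0.031  0.028]
top 0.04 88 [0.1884 0.193  0.195 ] [-0.03   0.028]
top 0.05 87 [0.19   0.1922 0.195 ] [-0.032  0.027]
top 0.06 33 [0.1839 0.191  0.1945] [-0.031  0.027]
side -0.07 19 [0.2111 0.2166 0.2255] [-0.011  0.041]
side -0.06 50 [0.212  0.2164 0.2195] [-0.015  0.038]
side -0.05 34 [0.1961 0.1976 0.212 ] [-0.016  0.034]
side -0.04 40 [0.1963 0.198  0.2004] [-0.011  0.037]
side -0.03 54 [0.1962 0.1981 0.2041] [-0.039  0.038]
side -0.02 84 [0.1976 0.1995 0.2215] [-0.044  0.043]
side -0.01 82 [0.1972 0.1983 0.2055] [-0.044  0.044]
side 0.0 82 [0.1742 0.1948 0.1985] [-0.044  0.043]
side 0.01 68 [0.1804 0.1884 0.1961] [-0.044  0.041]
side 0.02 41 [0.1857 0.1947 0.1974] [-0.035  0.029]
side 0.03 36 [0.1908 0.1965 0.1982] [-0.032  0.029]
side 0.04 40 [0.1875 0.1949 0.1974] [-0.032  0.027]
side 0.05 74 [0.1825 0.1866 0.1941] [-0.032  0.031]
side 0.06 68 [0.1844 0.1858 0.1914] [-0.027  0.029]
```

```bash
python3 -m crank '[0,0,0,0.007,-0.019,-0.08,0.5, 0,0,0,0.007,-0.019,-0.16,0.5, 0,0,0,0.007,-0.019,-0.24,0.5, 0,0,0,0.007,-0.019,-0.29,0.5, 0,0,0,0.007,-0.019,-0.315,0.5, 0,0,0,0.007,-0.019,-0.322,0.5, 0,0,0,0.007,-0.019,-0.322,0.5, 0,0,0,0.007,-0.019,-0.322,0.5]'; python3 -m crank '[0,0,0,0,0,-0.003,0.5, 0,0,0,0,0,-0.006,0.5, 0,0,0,0,0,-0.006,0.5]'
```

```text
t: 31.12
tcp_pos: [0.6644, -0.0333, 0.0417]
eef_rot: [179.8, -39.9, 97.2]
wrist_force: [-0.4, 0.3, -3.4]
opening: 0.696
grip_force: 30.0
t: 31.5
tcp_pos: [0.6638, -0.0331, 0.0382]
eef_rot: [180.0, -40.0, 97.1]
wrist_force: [0.6, 0.4, -3.6]
opening: 0.695
grip_force: 30.0
```

```bash
python3 -m crank '[0,0,0,0,0,-0.003,0.5, 0,0,0,0,0,-0.003,0.5]'; python3 -m crank '[0,0,0,0,0,-0.003,0.5, 0,0,0,0,0,-0.003,0.5]'
```

```text
t: 31.75
tcp_pos: [0.664, -0.0332, 0.0372]
eef_rot: [179.9, -40.0, 97.1]
wrist_force: [-0.4, -0.9, -2.6]
opening: 0.698
grip_force: 30.0
t: 32.0
tcp_pos: [0.664, -0.0331, 0.0372]
eef_rot: [179.9, -40.0, 97.2]
wrist_force: [-2.7, -1.7, 6.1]
opening: 0.694
grip_force: 30.0
```

```bash
python3 -m crank '[0,0,0,0,0,0.001,0.75, 0,0,0,0,0,0.001,0.9, 0,0,0,0,0,0.001,1, 0,0,0,0,0,0.001,1, 0,0,0,0.006,-0.05,0.06,1, 0,0,0,0.012,-0.1,0.12,1, 0,0,0,0.02,-0.16,0.19,1, 0,0,0,-0.1,-0.16,0.4,1, 0,0,0,-0.3,-0.16,0.45,1, 0,0,0,-0.5,-0.16,0.45,1, 0,0,0,-0.5,-0.16,0.45,1, 0,0,0,-0.5,-0.16,0.45,1]'
python3 - <<'E'
from h import *
Rm=np.array([[.992,-.1253,0],[.1253,.992,0],[0,0,1]])
for c in('top','side'):
    im,D=vision.snapshot(c);cv2.imwrite(f'pics/{c}10.png',im);C=cloud(c,D)
    Q=(C-[.662,-.0377,0])@Rm
    m=(D>0)&(abs(Q[...,0])<.05)&(abs(Q[...,1])<.08)&(Q[...,2]>.053)&(Q[...,2]<.08)
    print(c,fit(Q[m]),np.median(Q[m],axis=0))
    A=np.c_[Q[m][:,:2],np.ones(m.sum())];print('slope',np.linalg.lstsq(A,Q[m][:,2],rcond=None)[0])
    for r in vision.pinpoint(c,'spatula_tip')[:1]: print(r['conf'],atd(c,r['position'],D))
t=cv2.imread('pics/top10.png');s=cv2.imread('pics/side10.png')
cv2.imwrite('pics/crop10.png',np.hstack([cv2.resize(t[130:280,200:350],(400,400)),cv2.resize(s[190:330,210:350],(400,400))]))
E
```

```text
t: 33.5
tcp_pos: [0.461, -0.0967, 0.2171]
eef_rot: [-180.0, -40.0, 96.9]
wrist_force: [-0.1, -0.6, -0.3]
opening: 0.999
grip_force: 0.0
top (array([ 0.4, -2. ]), array([ 64.4, 110.8]), 0.3, 758) [-0.00094661 -0.00169556  0.06054768]
slope [-0.00133776  0.00079028  0.06051413]
side (array([ 0.7, -1.2]), array([115.7,  67.4]), 89.1, 448) [-0.00128577  0.00674666  0.06277209]
slope [ 0.02661125 -0.01562162  0.06232274]
0.72 [ 0.62991483  0.29638676 -0.00131577]
```

View pics/crop10.png

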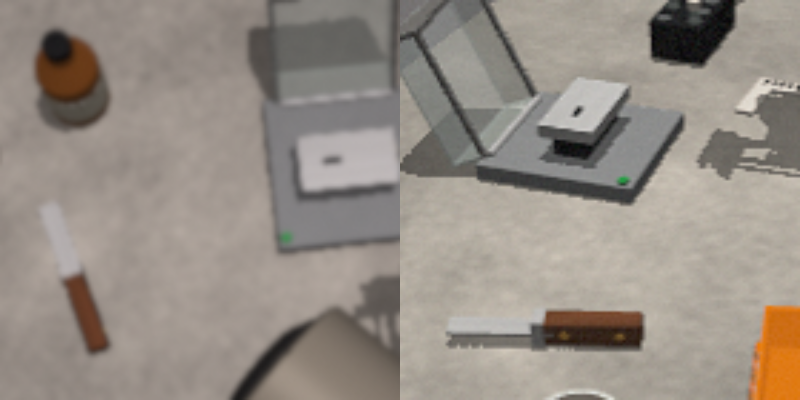

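The lock lies flat with its keyhole side up. It is about 2 mm off centre and 0.3° off square. The cover is open, the spatula is flat on the bench, and the arm is clear.

```bash
python3 -c "
from workcell import arm
print(arm.sign_off())"
```

```text
the job is handed in; nothing more can be done
None
```

I handed the job in at about 34 s: the cover is fully open, the spatula lies flat on the bench, and the lock case is flat with its plain keyhole side up, within about 2 mm of centre and 0.3° of square; the sign-off gave no verdict.

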